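# Index the drill guide's turret and set the drill in its bush

### The arm

A 6-joint arm with a two-finger parallel gripper is mounted at the origin on the work surface. World frame = base frame: x ahead of the robot, y to its left, z up, the work surface at z = 0. Lengths are in m, angles in degrees, forces in N, time in s.
With the tool pointing down it reaches from about 0.4 to 0.825 m from the base axis. Payload 7 kg.
Tool frame: the origin (TCP) lies between the finger pads; the fingertips stand 22 mm ahead of it and the grasp point (between the pads) lies 3 mm ahead of it; z points along the fingers, y is the line along which they close (so a half turn about z gives the same grasp; the last joint's range is limited). The gripper opens to 88 mm and grips with 3 to 60 N. Pads are 19 mm wide; open, the fingers measure 130 mm over their backs; the gripper's body (78 mm by 193 mm) begins 47 mm behind the grasp point.
Start: joints at [-47.55, 20.546, 0.682, 0, -70.136, -16.507], TCP at [0.295, -0.607, 0.249] pointing down, gripper open.
Joint ranges: [-176.03, 176.03], [-82.01, 121.73], [-58.28, 71.71], [-173.87, 95.51], [-174.79, -0.11], [-173.66, 173.66]. Speed limits (degrees/s): [136.94, 136.94, 172.46, 180, 180, 180].

### API

Orientations are given as [roll, pitch, yaw] about the fixed x, y, z axes, in that order (R = Rz(yaw) Ry(pitch) Rx(roll)).
In Python, from plant import ctrl gives the robot as it stands.
- The arm moves only by the tool apply_moves, never from a script. Its argument "targets" is a list of rows, each an object with "travel": the shift along the tool's x, y, z in mm, a list of three; "roll": the turn about the tool's z in degrees; "jaw": the finger opening in mm, from 0 to 87.6. In form: [{"travel": [tx, ty, tz], "roll": roll, "jaw": jaw}, ...]. A call has 1 to 10 rows; each row shifts and turns the commanded pose from where the row before left it, along the tool's axes as they then stand; what a row does not reach is not made up. A row lasts 1/10 s, in which the tool goes at most 50 mm and 8.59 degrees, less where a joint would pass 70% of its speed; a pose out of reach is approached as far as the arm can. A call with a gripper value outside its range is refused whole. The fingers move at their own pace and stop on an object; the grip force is fixed at half the most. Time passes only in rows, so rows that do not move let the fingers close. It gives the time, the measured TCP pose, the force, the opening and the grip force at its end, in the units of the state.
- ctrl.get_obs(): the state, without advancing time (a new reading comes with each control period).
- ctrl.snapshot(name): name is "scene" or "side" or "wrist"; returns the picture (400x640x3 uint8, red, green, blue); there is no depth.
- ctrl.calibration(name): a dict with "K" (3x3 intrinsics, pixels), "dist_coeffs" ([k1, k2, p1, p2, k3] as OpenCV has them; the pictures are not rectified), "extrinsics" (4x4, takes a point from camera to world coordinates); the wrist camera has in their place "hand_eye" (4x4, takes a point from camera to tool coordinates, whose origin is the TCP and whose axes are the flange's). Camera axes: x right, y down, z forward; pixel columns grow to the right and rows downward; lengths in m; the calibration is good to about 2 mm. A picture is of the moment at which its call begins: read the wrist's pose just before it. calibration takes no time and is no camera call.
- ctrl.close_job(): hands the job in; it is judged then, once.
The state is a dict: "clock": time; "joint_pos": joint angles; "qvel": joint speeds; "tau": joint torques, N m; "tool_pos": TCP position; "orientation": TCP orientation; "force": force on the tool from outside, world axes, zero at the start; "moment": the same for the moment, N m; "opening": finger opening in m; "gripper_force": force on a finger pad.
Only numpy, scipy, OpenCV 4.12 (cv2) and the standard library are available. Lean on these libraries where they do the work, as an engineer would, in place of code of your own. Each camera call takes 0.05 s, during which the arm holds its last target. There are 200 camera calls.

### The job

Turn the turret of the clamped drill guide, click by click, until its fourth bush, counting the smallest as the first, is clicked in over the working hole at the pointer, and let go of it. Then take the 12 mm carbide drill, the middle one in the stand, and let it down through that bush until its point rests on the bottom of the part-bored hole, leaving it standing there: the point is brittle, so feel for the bottom and neither drop nor jam it. Leave everything else where it is.

Things in the scene. Friction and masses are not known exactly. Their poses are not given: they have to be found in the camera images.
- jig: Grey drill guide clamped on a dark hardwood rail (45 x 240 x 70 mm high), one fixed piece. Origin: bench level under the turret's axis; z up, x towards the working hole and steel pointer. Deck top 84 mm above the bench. On it a lobed aluminium turret (88 mm across, 85 to 117 mm above the bench) turns about the origin's z, endlessly both ways; six steel bushes 60 degrees apart on a 30 mm radius.
- bush1 (a point): Mouth of the first, smallest bush, on top of the turret (117 mm above the bench, 30 mm from its axis, a small steel pip outside it); turns with the turret. Counting on from it anticlockwise seen from above, the bushes grow: bores 6, 8, 10.5, 13.4, 15.5 and 18 mm.
- turret (a joint): Angle of the turret, rad, growing anticlockwise seen from above; 0 with the first bush over the working hole, -pi/3 second, -2 pi/3 third, pi or -pi fourth (opposite the first). Starts anywhere from -2.4 to 2.4; if between clicks, it falls into the nearest at once, which is never the fourth.
- pointer (a point): Top of the steel pointer on the deck, 108 mm above the bench, 27.5 mm beyond the working hole, outside the turret. A spring click stop under the turret holds a bush exactly over the working hole at every 60 degrees; about 0.12 N m (a firm grip, 20 N or more) carries the turret over to the next click, and let go within 25 degrees of a click it pulls itself in.
- knob (a point): Point on the turret's axis, 137 mm above the bench, in the round black knurled knob (32 mm diameter, straight from 117 to 140 mm above the bench, its domed top at 156 mm) by which the turret is gripped from above and turned.
- work_hole (a point): Mouth of the working hole in the deck, 84 mm above the bench, 30 mm from the turret's axis, hidden under the bush that stands at the pointer (a steel post 108 mm high, 27.5 mm beyond the hole). The hole, 14 mm wide, goes down through deck and rail; its wooden bottom lies anywhere from 22 to 60 mm above the bench, different every time: it must be felt.
- drill: The 12 mm twist drill to be used, 180 mm long, about 140 g, standing point down in the middle hole of the stand, between a thinner and a thicker drill 62 mm away on either side. Origin at the tip of its point; z along the drill towards the plain shank end. 90 degree point, 6 mm high; the upper 65 mm are plain round shank to grip.
- drill_top (a point): Centre of the drill's upper (shank) end, 180 mm from its point.
- stand: Fixed wooden drill stand, 56 x 190 x 60 mm high, origin at the centre of its underside, the row of drills along its y. Its holes are 50 mm deep, the drills stand on their floor 10 mm above the bench.
- drill_thin: Bystander: 9 mm drill, 150 mm long, in the stand at its -y end; leave it.
- drill_thick: Bystander: 16 mm drill, 160 mm long, in the stand at its +y end; leave it.
- tape: Bystander: tape measure, 70 x 32 x 66 mm high, origin under its centre; stands between guide and stand.
- oil: Bystander: bottle, 52 mm diameter, 130 mm high, origin under its centre.
- square: Bystander: joiner's try square lying flat, stock 115 mm, blade 150 mm, 20 mm high; origin under the stock.
- hammer: Bystander: hammer lying flat, 260 mm long.
- driver: Bystander: screwdriver lying flat, 200 mm long.
- spanner: Bystander: spanner lying flat, 180 mm long.
- tin: Bystander: open tin of dowels, 80 mm diameter, 60 mm high.

How it is judged:
By the outcome, as a careful person would: the job done as asked, in the order asked, and still so for the second after the job is handed in, with the robot touching nothing.
It also fails if it takes over 72 s, if anything falls off the work surface, if the arm or the gripper's body presses on something with over 40 N, if the wrist force passes 120 N, or if a joint passes its speed limit or range.

## Working session

There is one attempt and no reset: what is moved stays moved. The work goes in short steps, Python scripts to look and compute and a tool call to move; the robot and the scene stay as the last step left them, time stands still between calls to the robot, and variables do not carry over. Pictures are saved under pics/ and viewed, at most 10 in all, crops included, and the job is handed in when it is done.

Besides the shell and the picture viewer there is one more tool, called by a JSON object that holds its "api" and its "payload". apply_moves: Moves the arm, as the interface text tells. Its arguments: {"type":"object","properties":{"targets":{"type":"array","items":{"type":"object","properties":{"travel":{"type":"array","items":{"type":"number"}},"roll":{"type":"number"},"jaw":{"type":"number"}}}}},"required":["targets"]}

```bash
mkdir -p pics; ls; python3 - <<'E'
from plant import ctrl
import cv2
o=ctrl.get_obs();print(o)
for n in("scene","side"):
    cv2.imwrite(f"pics/{n}0.png",ctrl.snapshot(n)[:,:,::-1])
    c=ctrl.calibration(n);print(n,c)
print(ctrl.calibration("wrist"))
E
```

```text
pics
{'clock': 0.0, 'joint_pos': array([-4.75489916e+01,  2.05912559e+01,  6.35156636e-01, -1.87819071e-02,
       -7.01384268e+01, -1.65092693e+01]), 'qvel': array([-0.02598232,  0.01401682, -0.00157005,  0.11687634, -0.03207864,
        0.08166333]), 'tau': array([-1.56618033e-03, -5.82715523e+01,  2.93035895e+01,  6.99687347e+00,
        6.42518105e-03, -1.58084058e-04]), 'tool_pos': array([ 0.2950811 , -0.60658037,  0.24763942]), 'orientation': array([ 1.79904353e+02, -9.93545912e-03, -1.54064648e+02]), 'force': array([ 0.00993059,  0.28254374, -0.55679081]), 'moment': array([-0.01860346, -0.01990618, -0.02766283]), 'gripper_force': 0.0, 'opening': 0.08805680593651465}
scene {'K': array([[386.33143424,   0.        , 323.95990196],
       [  0.        , 386.33143424, 197.81074913],
       [  0.        ,   0.        ,   1.        ]]), 'dist_coeffs': array([-0.02674902,  0.        ,  0.        ,  0.        ,  0.        ]), 'extrinsics': array([[ 0.53934598,  0.4531377 , -0.70976907,  1.34171538],
       [ 0.84173564, -0.31436094,  0.4389286 , -0.50842453],
       [-0.02422858, -0.83
[... 516 characters left out ...]
47552, -0.75951134,  1.06381727],
       [ 0.        ,  0.        ,  0.        ,  1.        ]])}
{'K': array([[304.84135538,   0.        , 317.87436763],
       [  0.        , 304.84135538, 202.19530424],
       [  0.        ,   0.        ,   1.        ]]), 'dist_coeffs': array([-0.04566231,  0.        ,  0.        ,  0.        ,  0.        ]), 'hand_eye': array([[-1.20965767e-03, -9.55516516e-01, -2.94935119e-01,
         7.91003180e-02],
       [ 9.99998908e-01, -1.40627734e-03,  4.54557189e-04,
        -2.04691814e-03],
       [-8.49097476e-04, -2.94934247e-01,  9.55517174e-01,
        -1.36274389e-01],
       [ 0.00000000e+00,  0.00000000e+00,  0.00000000e+00,
         1.00000000e+00]])}
```

View pics/scene0.png

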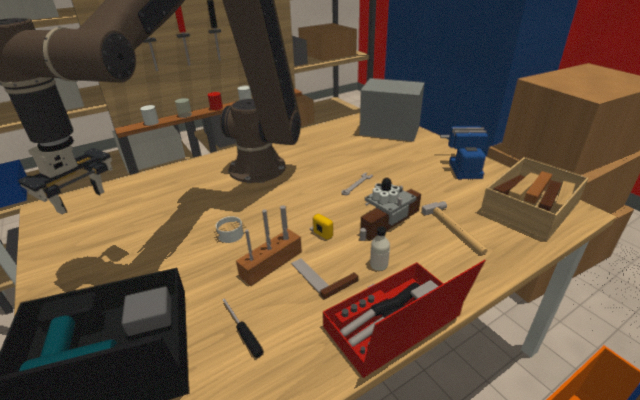

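View pics/side0.png

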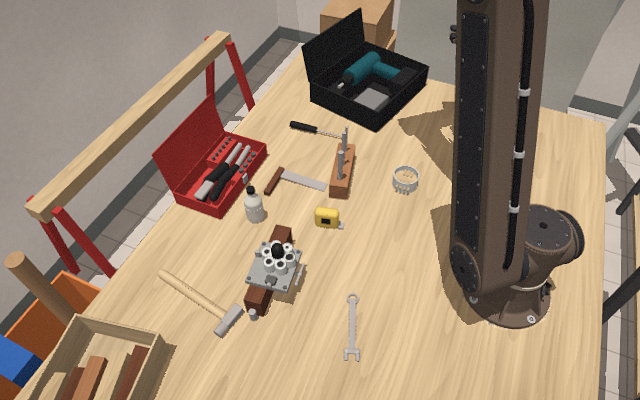

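The scene picture shows the knob near (387,183) and the middle drill's top at (266,212). In the side picture the knob is near (278,250) and the stand near (343,170). I'll triangulate these.

```bash
cat > h.py <<'E'
from plant import ctrl
import numpy as np, cv2
from scipy.spatial.transform import Rotation as R
def T_tool(o):
    T=np.eye(4);T[:3,:3]=R.from_euler('xyz',o['orientation'],degrees=True).as_matrix();T[:3,3]=o['tool_pos'];return T
def cam(n,o=None):
    c=ctrl.calibration(n)
    return c['K'],c['dist_coeffs'],(T_tool(o)@c['hand_eye'] if n=='wrist' else c['extrinsics'])
def ray(C,p):
    K,d,E=C;u=cv2.undistortPoints(np.array([[p]],float),K,d)[0,0]
    return E[:3,3],E[:3,:3]@np.r_[u,1]
def plane(C,p,z):
    a,v=ray(C,p);return a+v*(z-a[2])/v[2]
def proj(C,X):
    K,d,E=C;I=np.linalg.inv(E)
    return cv2.projectPoints(np.atleast_2d(X).astype(float),cv2.Rodrigues(I[:3,:3])[0],I[:3,3],K,d)[0][:,0]
def tri(C1,p1,C2,p2):
    a,u=ray(C1,p1);b,v=ray(C2,p2)
    s=np.linalg.lstsq(np.c_[u,-v],b-a,rcond=None)[0];return (a+u*s[0]+b+v*s[1])/2,np.linalg.norm(a+u*s[0]-b-v*s[1])
def shot(n,name):
    o=ctrl.get_obs();im=ctrl.snapshot(n)[:,:,::-1].copy();cv2.imwrite(f'pics/{name}.png',im);return im,cam(n,o),o
E
python3 - <<'E'
from h import *
S,D=cam('scene'),cam('side')
print('knob',tri(S,(387,183),D,(278,250)))
for z in(.14,.15): print(plane(S,(387,183),z),plane(D,(278,250),z))
for n,p,z in(('thin',(249,233),.16),('mid',(266,212),.19),('thick',(284,208),.17)): print(n,plane(S,p,z))
m=plane(S,(266,212),.19);print(proj(D,m))
a=cv2.imread('pics/scene0.png')[150:270,220:430];b=cv2.imread('pics/side0.png')[110:290,230:380]
cv2.imwrite('pics/c0.png',np.hstack([cv2.resize(a,None,fx=2,fy=2),cv2.resize(b,None,fx=2,fy=2)[:240]]) if 0 else np.vstack([cv2.resize(a,(630,360)),np.zeros((2,630,3),np.uint8)]))
E
```

```text
knob (array([0.56341046, 0.20516017, 0.13572796]), np.float64(0.004531836145133356))
[0.57057505 0.20161705 0.14      ] [0.56025895 0.20586853 0.14      ]
[0.58279631 0.1903641  0.15      ] [0.55648261 0.21148662 0.15      ]
thin [ 0.58260325 -0.26619102  0.16      ]
mid [ 0.56362589 -0.20585466  0.19      ]
thick [ 0.5477915  -0.14650659  0.17      ]
[[339.8047543  131.12219303]]
```

{"api": "apply_moves", "payload": {"targets": [{"travel":[-20,20,-5],"roll":0,"jaw":87},{"travel":[-33,34,-5],"roll":0,"jaw":87},{"travel":[-33,34,-5],"roll":0,"jaw":87},{"travel":[-33,34,-5],"roll":0,"jaw":87},{"travel":[-33,34,-5],"roll":0,"jaw":87},{"travel":[-33,34,-5],"roll":0,"jaw":87},{"travel":[-33,34,-5],"roll":0,"jaw":87},{"travel":[-33,34,-5],"roll":0,"jaw":87},{"travel":[-33,34,0],"roll":0,"jaw":87},{"travel":[-33,34,0],"roll":0,"jaw":87}]}}

```text
clock: 1.1
tool_pos: [0.4378, -0.1732, 0.2888]
orientation: [-180.0, 0.0, -154.1]
force: [1.7, -0.2, -0.3]
opening: 0.0868
gripper_force: 0.0
```

{"api": "apply_moves", "payload": {"targets": [{"travel":[-33,34,0],"roll":0,"jaw":87},{"travel":[-33,34,0],"roll":0,"jaw":87},{"travel":[-33,34,0],"roll":0,"jaw":87},{"travel":[-33,34,0],"roll":0,"jaw":87},{"travel":[-33,34,0],"roll":0,"jaw":87},{"travel":[-33,34,0],"roll":0,"jaw":87},{"travel":[-33,34,0],"roll":0,"jaw":87},{"travel":[-33,34,0],"roll":0,"jaw":87},{"travel":[-15,15,0],"roll":0,"jaw":87},{"travel":[0,0,0],"roll":0,"jaw":87}]}}

```text
clock: 2.1
tool_pos: [0.5634, 0.2074, 0.2871]
orientation: [-180.0, -0.1, -153.9]
force: [-0.2, -0.4, -0.2]
opening: 0.087
gripper_force: 0.0
```

```bash
python3 - <<'E'
from h import *
im,C,o=shot('wrist','w1')
print(o['clock'],o['joint_pos'],o['tool_pos'],o['orientation'],proj(C,[.564,.204,.15]))
E
```

```text
2.1 [ 3.88377670e+01  1.23521075e+01 -5.65068369e+00 -1.07248887e-02
 -7.21091814e+01 -1.02751573e+02] [0.56336347 0.20741214 0.2871176 ] [-1.79985233e+02 -1.11462551e-01 -1.53917125e+02] [[316.37522826 196.10849118]]
```

View pics/w1.png

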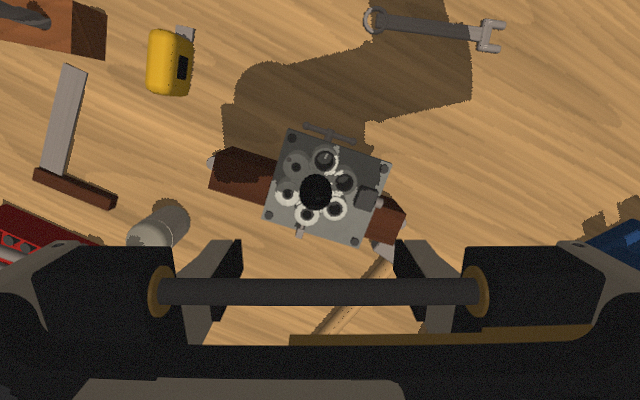

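The knob is at about (316,191) with six bushes round it. The pointer is either the post at (301,230) or the block at (366,197), so I'll enlarge it.

```bash
python3 - <<'E'
from h import *
a=cv2.imread('pics/w1.png')[115:260,200:410]
cv2.imwrite('pics/c1.png',cv2.resize(a,(798,551),interpolation=cv2.INTER_CUBIC))
E
```

```text
(no output)
```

View pics/c1.png

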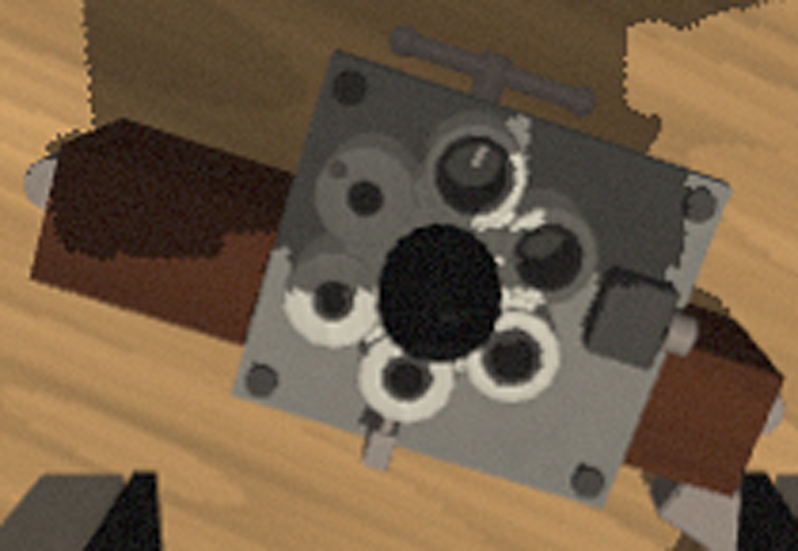

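The pip (337,168 in the crop) marks bush 1 at (363,198). Counting anticlockwise, bush 3 is at (408,378), next to the pointer post at (380,440), and bush 4 is at (513,355). So one 60° click clockwise, seen from above, is needed. Next I'll compute the turret centre.

```bash
python3 - <<'E'
from h import *
o=ctrl.get_obs();C=cam('wrist',o)
f=lambda x,y:(200+x/3.8,115+y/3.8)
B=[(363,198),(332,300),(408,378),(513,355),(547,258),(475,172)]
P=np.array([plane(C,f(*b),.117) for b in B])
c=P.mean(0);print(c,np.linalg.norm(P-c,axis=1)); a=np.degrees(np.arctan2(*(P-c)[:,1::-1].T));print(a)
print('rot',np.degrees(np.angle(np.exp(1j*np.radians(a-60*np.arange(6))).mean())))
p=plane(C,f(384,424),.108)-c;print('pointer',np.hypot(*p[:2]),np.degrees(np.arctan2(p[1],p[0])))
E
```

```text
[0.56473182 0.20214048 0.117     ] [0.03020573 0.03024448 0.03020673 0.03005072 0.02974463 0.03067352]
[-111.31898355  -52.31222953    8.7330631    68.71602817  126.9947418
 -171.99559464]
rot -111.86382056059824
pointer 0.04909347821311584 6.401619483870082
```

{"api": "apply_moves", "payload": {"targets": [{"travel":[1.2,-5.3,10],"roll":0,"jaw":70},{"travel":[0,0,20],"roll":-8,"jaw":70},{"travel":[0,0,20],"roll":-8,"jaw":70},{"travel":[0,0,20],"roll":-8,"jaw":70},{"travel":[0,0,20],"roll":-8,"jaw":70},{"travel":[0,0,20],"roll":-8,"jaw":70},{"travel":[0,0,15],"roll":-8,"jaw":70},{"travel":[0,0,10],"roll":0,"jaw":70},{"travel":[0,0,9],"roll":0,"jaw":70},{"travel":[0,0,0],"roll":0,"jaw":70}]}}

```text
clock: 3.15
tool_pos: [0.5637, 0.1987, 0.1436]
orientation: [179.9, -0.1, -106.3]
force: [0.4, -0.2, -0.3]
opening: 0.0701
gripper_force: 0.0
```

{"api": "apply_moves", "payload": {"targets": [{"travel":[0,0,0],"roll":0,"jaw":30},{"travel":[0,0,0],"roll":0,"jaw":20},{"travel":[0,0,0],"roll":0,"jaw":10},{"travel":[0,0,0],"roll":0,"jaw":10},{"travel":[0,0,0],"roll":0,"jaw":10},{"travel":[0,0,0],"roll":0,"jaw":10}]}}

```text
clock: 3.75
tool_pos: [0.5624, 0.2, 0.1447]
orientation: [179.8, -0.0, -106.1]
force: [-9.6, 2.4, 6.1]
opening: 0.0306
gripper_force: 30.0
```

{"api": "apply_moves", "payload": {"targets": [{"travel":[0,0,0],"roll":0,"jaw":45},{"travel":[0,0,0],"roll":0,"jaw":45},{"travel":[-3,1.5,0],"roll":0,"jaw":45},{"travel":[0,0,0],"roll":0,"jaw":45},{"travel":[0,0,0],"roll":0,"jaw":45}]}}

```text
clock: 4.25
tool_pos: [0.5637, 0.2031, 0.1445]
orientation: [180.0, -0.0, -106.1]
force: [-0.3, 0.5, -0.3]
opening: 0.0448
gripper_force: 0.0
```

{"api": "apply_moves", "payload": {"targets": [{"travel":[0,0,0],"roll":0,"jaw":20},{"travel":[0,0,0],"roll":0,"jaw":10},{"travel":[0,0,0],"roll":0,"jaw":10},{"travel":[0,0,0],"roll":0,"jaw":10},{"travel":[0,0,0],"roll":0,"jaw":10}]}}

```text
clock: 4.75
tool_pos: [0.5632, 0.203, 0.1445]
orientation: [180.0, -0.0, -106.1]
force: [-4.5, 1.0, 1.2]
opening: 0.0304
gripper_force: 30.0
```

{"api": "apply_moves", "payload": {"targets": [{"travel":[0,0,0],"roll":7,"jaw":10},{"travel":[0,0,0],"roll":7,"jaw":10},{"travel":[0,0,0],"roll":7,"jaw":10},{"travel":[0,0,0],"roll":7,"jaw":10},{"travel":[0,0,0],"roll":7,"jaw":10},{"travel":[0,0,0],"roll":7,"jaw":10},{"travel":[0,0,0],"roll":7,"jaw":10},{"travel":[0,0,0],"roll":7,"jaw":10},{"travel":[0,0,0],"roll":6,"jaw":10},{"travel":[0,0,0],"roll":0,"jaw":10}]}}

```text
clock: 5.75
tool_pos: [0.5623, 0.2041, 0.1445]
orientation: [179.9, -0.1, -168.3]
force: [-9.8, 6.2, 5.0]
opening: 0.0304
gripper_force: 30.0
```

```bash
python3 -c "
from plant import ctrl;o=ctrl.get_obs();print(o['tool_pos'],o['orientation'],o['force'],o['moment'],o['opening'])"
```

```text
[0.56230796 0.20406919 0.14447792] [ 1.79903237e+02 -8.25459523e-02 -1.68260005e+02] [-9.81768915  6.23888072  5.03245646] [2.55343806 3.66869033 0.05867722] 0.03044937501771554
```

{"api": "apply_moves", "payload": {"targets": [{"travel":[0,0,0],"roll":0,"jaw":50},{"travel":[0,0,0],"roll":0,"jaw":60},{"travel":[0,0,0],"roll":0,"jaw":60},{"travel":[0,0,-20],"roll":0,"jaw":60},{"travel":[0,0,-30],"roll":0,"jaw":60},{"travel":[0,0,-30],"roll":0,"jaw":80},{"travel":[0,0,-30],"roll":0,"jaw":80},{"travel":[0,0,-20],"roll":0,"jaw":87},{"travel":[0,0,0],"roll":0,"jaw":87},{"travel":[0,0,0],"roll":0,"jaw":87}]}}

```text
clock: 6.75
tool_pos: [0.5638, 0.2028, 0.2747]
orientation: [180.0, 0.0, -168.1]
force: [-0.8, 0.8, -1.9]
opening: 0.0865
gripper_force: 0.0
```

```bash
python3 - <<'E'
from h import *
im,C,o=shot('wrist','w2')
print(o['clock'],o['joint_pos'],o['tool_pos'],o['orientation'])
q=proj(C,[.5625,.204,.117])[0];print(q)
x,y=(q-[100,72]).astype(int);print(x,y)
cv2.imwrite('pics/c2.png',cv2.resize(im[y:y+145,x:x+200],(800,580),interpolation=cv2.INTER_CUBIC))
E
```

```text
6.75 [ 3.84526052e+01  1.25337020e+01 -7.04165625e+00 -3.23831062e-03
 -7.03767588e+01 -1.16534480e+02] [0.56380522 0.20281728 0.27468439] [ 1.79975879e+02  4.14761821e-02 -1.68082970e+02]
[320.85327107 189.55032801]
220 117
```

View pics/c2.png

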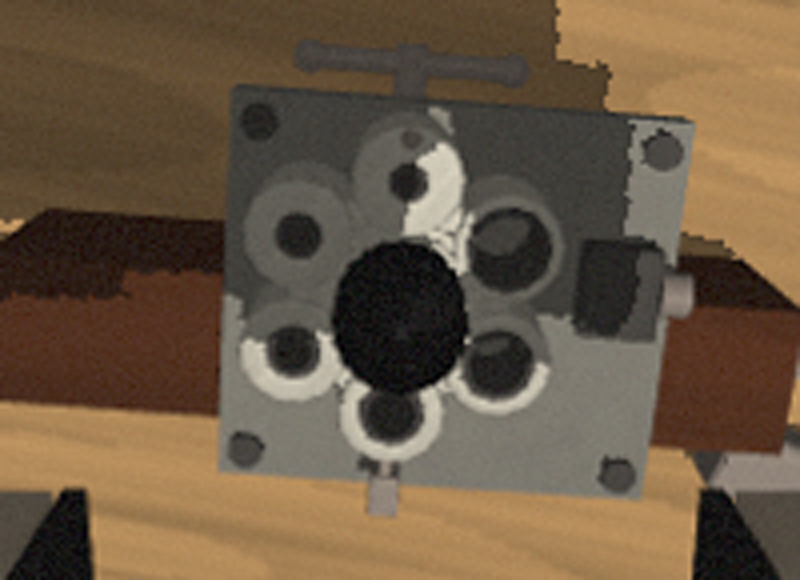

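Bush 4 is now at the pointer at crop (390,413), with bush 1 and its pip opposite at (408,180), so the turret is done. Next I'll turn the wrist and go over the stand.

{"api": "apply_moves", "payload": {"targets": [{"travel":[0,0,-2.5],"roll":-8.5,"jaw":80},{"travel":[0,0,-2.5],"roll":-8.5,"jaw":80},{"travel":[0,0,-2.5],"roll":-8.5,"jaw":80},{"travel":[0,0,-2.5],"roll":-8.5,"jaw":80},{"travel":[0,0,-2.5],"roll":-8.5,"jaw":80},{"travel":[0,0,-2.5],"roll":-8.5,"jaw":80},{"travel":[0,0,-2.5],"roll":-8.5,"jaw":80},{"travel":[0,0,-2.5],"roll":-8.5,"jaw":80},{"travel":[0,0,-2.5],"roll":-8.5,"jaw":80},{"travel":[0,0,-2.5],"roll":-8.5,"jaw":80}]}}

```text
clock: 7.8
tool_pos: [0.5633, 0.2027, 0.2981]
orientation: [179.9, -0.1, -82.7]
force: [-0.3, 0.2, 0.4]
opening: 0.08
gripper_force: 0.0
```

{"api": "apply_moves", "payload": {"targets": [{"travel":[0,0,0],"roll":-8.5,"jaw":80},{"travel":[46,13.5,0],"roll":0,"jaw":80},{"travel":[46,13.5,0],"roll":0,"jaw":80},{"travel":[46,13.5,0],"roll":0,"jaw":80},{"travel":[46,13.5,0],"roll":0,"jaw":80},{"travel":[46,13.5,0],"roll":0,"jaw":80},{"travel":[46,13.5,0],"roll":0,"jaw":80},{"travel":[46,13.5,0],"roll":0,"jaw":80},{"travel":[46,13.5,0],"roll":0,"jaw":80},{"travel":[25,5,0],"roll":0,"jaw":80}]}}

```text
clock: 8.8
tool_pos: [0.5583, -0.2091, 0.2981]
orientation: [179.9, 0.0, -74.7]
force: [0.2, 0.2, -0.3]
opening: 0.0802
gripper_force: 0.0
```

{"api": "apply_moves", "payload": {"targets": [{"travel":[0,0,0],"roll":0,"jaw":80},{"travel":[0,0,0],"roll":0,"jaw":80},{"travel":[0,0,0],"roll":0,"jaw":80}]}}

```text
clock: 9.1
tool_pos: [0.5592, -0.2054, 0.2988]
orientation: [179.9, 0.0, -74.5]
force: [0.1, 0.9, 0.6]
opening: 0.0796
gripper_force: 0.0
```

```bash
python3 - <<'E'
from h import *
im,C,o=shot('wrist','w3')
print(o['clock'],o['tool_pos'],o['orientation'],proj(C,[.5636,-.206,.19]))
E
```

```text
9.1 [ 0.55918741 -0.20536875  0.29880203] [ 1.79937153e+02  3.16513213e-02 -7.45417753e+01] [[314.52039377 206.91988388]]
```

View pics/w3.png

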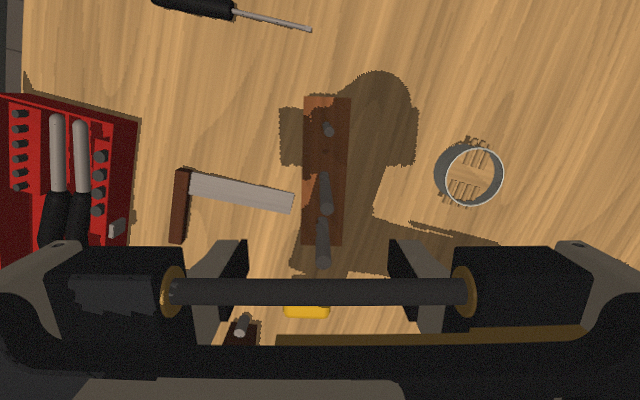

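The row runs down the picture: the thin drill is near (328,130), the middle one's top near (327,210) and the thick one's top near (322,262). I'll enlarge the middle one.

```bash
python3 - <<'E'
from h import *
a=cv2.imread('pics/w3.png')[110:280,280:380]
cv2.imwrite('pics/c3.png',cv2.resize(a,(350,595),interpolation=cv2.INTER_CUBIC))
E
```

```text
(no output)
```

View pics/c3.png

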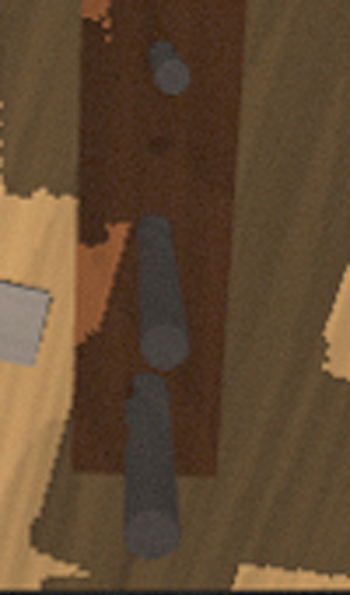

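```bash
python3 - <<'E'
from h import *
o=ctrl.get_obs();C=cam('wrist',o)
t=[plane(C,p,z) for p,z in(((329.1,131.7),.16),((327.1,208.9),.19),((323.4,262.6),.17))]
print(t,np.linalg.norm(t[0]-t[2])); d=t[2]-t[0];print(np.degrees(np.arctan2(d[1],d[0])))
Ri=T_tool(o)[:3,:3].T;print('tool-frame shift mm',Ri@(t[1]-o['tool_pos'])*1e3)
# jig from w2
o2=dict(tool_pos=np.array([0.56380522,0.20281728,0.27468439]),orientation=[179.975879,.0414762,-168.08297])
C=cam('wrist',o2);f=lambda x,y:(220+x/4,117+y/4)
B=[(408,180),(298,236),(293,351),(390,413),(501,362),(510,249)]
P=np.array([plane(C,f(*b),.117) for b in B]);c=P.mean(0);a=np.degrees(np.arctan2(*(P-c)[:,1::-1].T))
print(c,np.linalg.norm(P-c,axis=1),np.degrees(np.angle(np.exp(1j*np.radians(a-60*np.arange(6))).mean())),P[3])
E
```

```text
[array([ 0.56747719, -0.26703731,  0.16      ]), array([ 0.55305549, -0.20676625,  0.19      ]), array([ 0.53897185, -0.14657414,  0.17      ])] 0.12419311947623832
103.31308753709838
tool-frame shift mm [-3.80503353e-02  6.45802931e+00  1.09106494e+02]
[0.56227211 0.2033469  0.117     ] [0.03028068 0.0299785  0.03015751 0.03017528 0.03039733 0.03011447] -171.7842110468536 [0.59221732 0.20706609 0.117     ]
```

{"api": "apply_moves", "payload": {"targets": [{"travel":[0,6.5,0],"roll":0,"jaw":50},{"travel":[0,0,20],"roll":0,"jaw":50},{"travel":[0,0,30],"roll":0,"jaw":50},{"travel":[0,0,30],"roll":0,"jaw":50},{"travel":[0,0,25],"roll":0,"jaw":50},{"travel":[0,0,19],"roll":0,"jaw":50},{"travel":[0,0,0],"roll":0,"jaw":50},{"travel":[0,0,0],"roll":0,"jaw":50}]}}

```text
clock: 9.95
tool_pos: [0.5532, -0.2073, 0.1762]
orientation: [180.0, -0.0, -74.5]
force: [0.1, 0.2, 1.0]
opening: 0.0503
gripper_force: 0.0
```

{"api": "apply_moves", "payload": {"targets": [{"travel":[0,0,0],"roll":0,"jaw":30},{"travel":[0,0,0],"roll":0,"jaw":20},{"travel":[0,0,0],"roll":0,"jaw":14},{"travel":[0,0,0],"roll":0,"jaw":8},{"travel":[0,0,0],"roll":0,"jaw":4},{"travel":[0,0,0],"roll":0,"jaw":4},{"travel":[0,0,0],"roll":0,"jaw":4}]}}

```text
clock: 10.65
tool_pos: [0.5531, -0.2077, 0.1756]
orientation: [180.0, -0.0, -74.6]
force: [-1.0, -0.5, 0.9]
opening: 0.0118
gripper_force: 30.0
```

{"api": "apply_moves", "payload": {"targets": [{"travel":[0,0,-5],"roll":0,"jaw":4},{"travel":[0,0,-10],"roll":0,"jaw":4},{"travel":[0,0,-20],"roll":0,"jaw":4},{"travel":[0,0,-25],"roll":0,"jaw":4},{"travel":[0,0,-25],"roll":0,"jaw":4},{"travel":[0,0,-25],"roll":0,"jaw":4},{"travel":[0,0,-25],"roll":0,"jaw":4},{"travel":[0,0,-20],"roll":0,"jaw":4},{"travel":[0,0,-5],"roll":0,"jaw":4},{"travel":[0,0,0],"roll":0,"jaw":4}]}}

```text
clock: 11.65
tool_pos: [0.5533, -0.2075, 0.3364]
orientation: [-179.9, -0.0, -74.6]
force: [0.8, 0.2, -1.7]
opening: 0.011
gripper_force: 30.0
```

```bash
python3 - <<'E'
from h import *
o=ctrl.get_obs();print(o['tool_pos'],o['orientation'],o['force'],o['opening'])
Ri=T_tool(o)[:3,:3].T;print(Ri@(np.array([.592,.2075,o['tool_pos'][2]])-o['tool_pos'])*1e3)
E
```

```text
[ 0.55329505 -0.20754505  0.33638634] [-1.79901362e+02 -2.03334135e-02 -7.45563424e+01] [ 0.75610602  0.20691684 -1.73395788] 0.010968277140478735
[-3.89752137e+02 -1.47830061e+02  1.16181548e-01]
```

{"api": "apply_moves", "payload": {"targets": [{"travel":[-15,-5.8,0],"roll":0,"jaw":4},{"travel":[-30,-11.4,0],"roll":0,"jaw":4},{"travel":[-35,-13.2,0],"roll":0,"jaw":4},{"travel":[-35,-13.2,0],"roll":0,"jaw":4},{"travel":[-35,-13.2,0],"roll":0,"jaw":4},{"travel":[-35,-13.2,0],"roll":0,"jaw":4},{"travel":[-35,-13.2,0],"roll":0,"jaw":4},{"travel":[-35,-13.2,0],"roll":0,"jaw":4},{"travel":[-35,-13.2,0],"roll":0,"jaw":4},{"travel":[-35,-13.2,0],"roll":0,"jaw":4}]}}

```text
clock: 12.65
tool_pos: [0.584, 0.1404, 0.3341]
orientation: [179.9, -0.0, -74.5]
force: [0.7, -0.3, -0.9]
opening: 0.0108
gripper_force: 30.0
```

{"api": "apply_moves", "payload": {"targets": [{"travel":[-35,-13.2,0],"roll":0,"jaw":4},{"travel":[-20,-8,0],"roll":0,"jaw":4},{"travel":[-9.8,-4,0],"roll":0,"jaw":4},{"travel":[0,0,0],"roll":0,"jaw":4},{"travel":[0,0,0],"roll":0,"jaw":4},{"travel":[0,0,0],"roll":0,"jaw":4},{"travel":[0,0,0],"roll":0,"jaw":4}]}}

```text
clock: 13.35
tool_pos: [0.592, 0.2064, 0.3358]
orientation: [-180.0, 0.0, -74.6]
force: [-0.3, -0.2, -1.2]
opening: 0.0116
gripper_force: 30.0
```

```bash
python3 - <<'E'
from h import *
o=ctrl.get_obs();print(o['clock'],o['tool_pos'],o['orientation'],o['force'])
tip=o['tool_pos']-[0,0,.1656]
big=[]
for n in('scene','side','wrist'):
    im,C,o=shot(n,n+'4');q=proj(C,[tip,[.592,.2075,.117]]);print(n,q)
    x,y=np.clip((q.mean(0)-40).astype(int),0,None);print(x,y)
    big.append(cv2.resize(im[y:y+100,x:x+80],(266,332),interpolation=cv2.INTER_CUBIC))
cv2.imwrite('pics/c4.png',np.hstack(big))
E
```

```text
13.35 [0.59200699 0.20644419 0.33583878] [-1.79982459e+02  3.81541771e-03 -7.46281620e+01] [-0.25559078 -0.17191554 -1.22994795]
scene [[393.46449515 177.04334385]
 [392.45016192 191.65334599]]
352 144
side [[265.17112454 238.89476852]
 [267.18217654 251.42969335]]
226 205
wrist [[319.33613476 191.11788156]
 [318.90686746 180.28780754]]
279 145
```

View pics/c4.png

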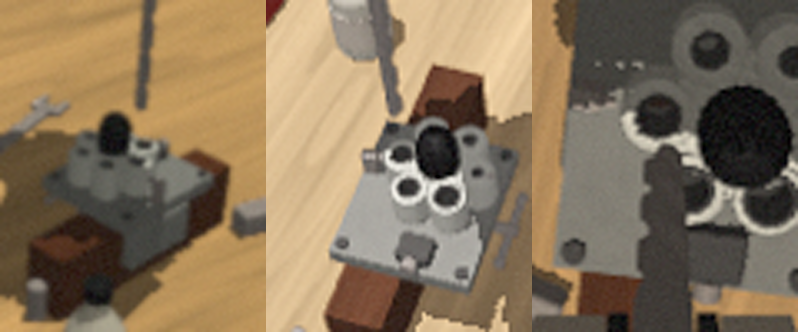

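The wrist view shows the tip at about (319,191), as predicted, and bush 4's mouth at about (317.5,179.6). I'll go down to just above the mouth and look again.

{"api": "apply_moves", "payload": {"targets": [{"travel":[0,-1.3,10],"roll":0,"jaw":4},{"travel":[0,0,12],"roll":0,"jaw":4},{"travel":[0,0,12],"roll":0,"jaw":4},{"travel":[0,0,8],"roll":0,"jaw":4},{"travel":[0,0,3],"roll":0,"jaw":4},{"travel":[0,0,0],"roll":0,"jaw":4},{"travel":[0,0,0],"roll":0,"jaw":4},{"travel":[0,0,0],"roll":0,"jaw":4}]}}

```text
clock: 14.3
tool_pos: [0.5935, 0.208, 0.2912]
orientation: [-179.9, 0.0, -74.5]
force: [0.3, -0.5, -1.6]
opening: 0.0112
gripper_force: 30.0
```

```bash
python3 - <<'E'
from h import *
o=ctrl.get_obs();print(o['clock'],o['tool_pos'],o['orientation'],o['force'])
tip=o['tool_pos']-[0,0,.1656]
big=[]
for n in('scene','side','wrist'):
    im,C,o=shot(n,n+'5');q=proj(C,[tip,[.5935,.2075,.117]]);print(n,q)
    x,y=(q[0]-25).astype(int);print(x,y)
    big.append(cv2.resize(im[y:y+50,x:x+50],(266,266),interpolation=cv2.INTER_CUBIC))
cv2.imwrite('pics/c5.png',np.hstack(big))
E
```

```text
14.3 [0.59350194 0.20801193 0.29117542] [-1.79942800e+02  1.09169204e-02 -7.45494980e+01] [ 0.30658324 -0.52910962 -1.63120527]
scene [[393.09809459 189.49312362]
 [392.76915554 191.86557336]]
368 164
side [[266.20775552 249.48347378]
 [266.65343951 251.2319348 ]]
241 224
wrist [[319.21446785 191.41170824]
 [319.31611235 188.82014766]]
294 166
```

View pics/c5.png

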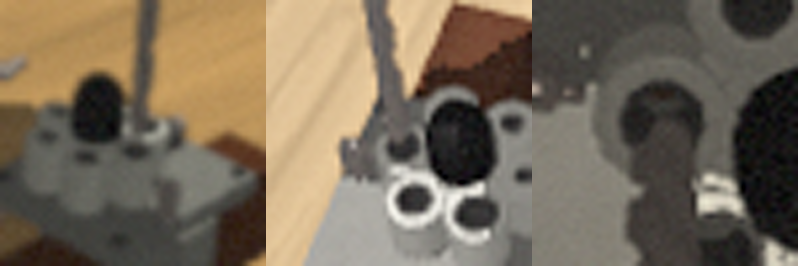

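In the wrist crop bush 4's mouth centres at about (130,118), and the drill's axis is about 1 px to the right and 1 px low. I'll shift about 1 mm each way and let the point enter.

{"api": "apply_moves", "payload": {"targets": [{"travel":[1,-1.1,0],"roll":0,"jaw":4},{"travel":[0,0,3],"roll":0,"jaw":4},{"travel":[0,0,3],"roll":0,"jaw":4},{"travel":[0,0,3],"roll":0,"jaw":4},{"travel":[0,0,1],"roll":0,"jaw":4},{"travel":[0,0,1],"roll":0,"jaw":4},{"travel":[0,0,0],"roll":0,"jaw":4}]}}

```text
clock: 15.15
tool_pos: [0.5945, 0.2072, 0.2794]
orientation: [180.0, -0.0, -74.6]
force: [0.5, -0.4, -1.1]
opening: 0.011
gripper_force: 30.0
```

{"api": "apply_moves", "payload": {"targets": [{"travel":[0,0,1],"roll":0,"jaw":4},{"travel":[0,0,1],"roll":0,"jaw":4},{"travel":[0,0,0],"roll":0,"jaw":4}]}}

```text
clock: 15.45
tool_pos: [0.5945, 0.2071, 0.2774]
orientation: [180.0, -0.0, -74.6]
force: [0.4, 1.2, -2.6]
opening: 0.0113
gripper_force: 30.0
```

{"api": "apply_moves", "payload": {"targets": [{"travel":[0,0,1],"roll":0,"jaw":4},{"travel":[0,0,1],"roll":0,"jaw":4},{"travel":[0,0,0],"roll":0,"jaw":4}]}}

```text
clock: 15.75
tool_pos: [0.5945, 0.2071, 0.2754]
orientation: [180.0, -0.0, -74.6]
force: [0.6, 0.7, -1.7]
opening: 0.0113
gripper_force: 30.0
```

{"api": "apply_moves", "payload": {"targets": [{"travel":[0,0,2],"roll":0,"jaw":4},{"travel":[0,0,2],"roll":0,"jaw":4},{"travel":[0,0,2],"roll":0,"jaw":4},{"travel":[0,0,2],"roll":0,"jaw":4},{"travel":[0,0,0],"roll":0,"jaw":4},{"travel":[0,0,0],"roll":0,"jaw":4}]}}

```text
clock: 16.35
tool_pos: [0.5945, 0.2072, 0.2675]
orientation: [180.0, -0.0, -74.6]
force: [-0.8, -0.4, -1.1]
opening: 0.0113
gripper_force: 30.0
```

{"api": "apply_moves", "payload": {"targets": [{"travel":[0,0,2],"roll":0,"jaw":4},{"travel":[0,0,2],"roll":0,"jaw":4},{"travel":[0,0,2],"roll":0,"jaw":4},{"travel":[0,0,2],"roll":0,"jaw":4},{"travel":[0,0,0],"roll":0,"jaw":4},{"travel":[0,0,0],"roll":0,"jaw":4}]}}

```text
clock: 16.95
tool_pos: [0.5946, 0.2072, 0.2595]
orientation: [180.0, -0.0, -74.6]
force: [-0.9, -0.3, -1.3]
opening: 0.0114
gripper_force: 30.0
```

{"api": "apply_moves", "payload": {"targets": [{"travel":[0,0,2],"roll":0,"jaw":4},{"travel":[0,0,2],"roll":0,"jaw":4},{"travel":[0,0,2],"roll":0,"jaw":4},{"travel":[0,0,2],"roll":0,"jaw":4},{"travel":[0,0,2],"roll":0,"jaw":4},{"travel":[0,0,2],"roll":0,"jaw":4},{"travel":[0,0,2],"roll":0,"jaw":4},{"travel":[0,0,0],"roll":0,"jaw":4},{"travel":[0,0,0],"roll":0,"jaw":4}]}}

```text
clock: 17.85
tool_pos: [0.5946, 0.2072, 0.2455]
orientation: [180.0, -0.0, -74.6]
force: [-0.2, 0.5, -1.7]
opening: 0.0115
gripper_force: 30.0
```

{"api": "apply_moves", "payload": {"targets": [{"travel":[0,0,2],"roll":0,"jaw":4},{"travel":[0,0,2],"roll":0,"jaw":4},{"travel":[0,0,2],"roll":0,"jaw":4},{"travel":[0,0,2],"roll":0,"jaw":4},{"travel":[0,0,2],"roll":0,"jaw":4},{"travel":[0,0,2],"roll":0,"jaw":4},{"travel":[0,0,2],"roll":0,"jaw":4},{"travel":[0,0,0],"roll":0,"jaw":4},{"travel":[0,0,0],"roll":0,"jaw":4}]}}

```text
clock: 18.75
tool_pos: [0.5946, 0.2072, 0.2315]
orientation: [180.0, -0.0, -74.6]
force: [-0.5, 0.7, -1.4]
opening: 0.0114
gripper_force: 30.0
```

{"api": "apply_moves", "payload": {"targets": [{"travel":[0,0,1],"roll":0,"jaw":4},{"travel":[0,0,1],"roll":0,"jaw":4},{"travel":[0,0,1],"roll":0,"jaw":4},{"travel":[0,0,1],"roll":0,"jaw":4},{"travel":[0,0,0],"roll":0,"jaw":4},{"travel":[0,0,0],"roll":0,"jaw":4}]}}

```text
clock: 19.35
tool_pos: [0.5946, 0.2072, 0.2275]
orientation: [180.0, -0.0, -74.6]
force: [-0.3, -0.4, -3.1]
opening: 0.0113
gripper_force: 30.0
```

{"api": "apply_moves", "payload": {"targets": [{"travel":[0,0,0.5],"roll":0,"jaw":4},{"travel":[0,0,0.5],"roll":0,"jaw":4},{"travel":[0,0,0.5],"roll":0,"jaw":4},{"travel":[0,0,0.5],"roll":0,"jaw":4},{"travel":[0,0,0],"roll":0,"jaw":4}]}}

```text
clock: 19.85
tool_pos: [0.5945, 0.2072, 0.2255]
orientation: [180.0, 0.0, -74.6]
force: [0.1, 0.2, -1.9]
opening: 0.0112
gripper_force: 30.0
```

{"api": "apply_moves", "payload": {"targets": [{"travel":[0,0,0.5],"roll":0,"jaw":4},{"travel":[0,0,0.5],"roll":0,"jaw":4},{"travel":[0,0,0.5],"roll":0,"jaw":4},{"travel":[0,0,0.5],"roll":0,"jaw":4},{"travel":[0,0,0],"roll":0,"jaw":4}]}}

```text
clock: 20.35
tool_pos: [0.5945, 0.2072, 0.2235]
orientation: [180.0, 0.0, -74.6]
force: [-0.2, -0.7, -2.3]
opening: 0.0114
gripper_force: 30.0
```

{"api": "apply_moves", "payload": {"targets": [{"travel":[0,0,0.5],"roll":0,"jaw":4},{"travel":[0,0,0.5],"roll":0,"jaw":4},{"travel":[0,0,0.5],"roll":0,"jaw":4},{"travel":[0,0,0.5],"roll":0,"jaw":4},{"travel":[0,0,0],"roll":0,"jaw":4}]}}

```text
clock: 20.85
tool_pos: [0.5945, 0.2072, 0.2215]
orientation: [180.0, 0.0, -74.6]
force: [-0.4, 0.2, -1.1]
opening: 0.0115
gripper_force: 30.0
```

{"api": "apply_moves", "payload": {"targets": [{"travel":[0,0,0.5],"roll":0,"jaw":4},{"travel":[0,0,0.5],"roll":0,"jaw":4},{"travel":[0,0,0.5],"roll":0,"jaw":4},{"travel":[0,0,0.5],"roll":0,"jaw":4},{"travel":[0,0,0],"roll":0,"jaw":4}]}}

```text
clock: 21.35
tool_pos: [0.5945, 0.2071, 0.2195]
orientation: [180.0, 0.0, -74.6]
force: [-0.0, -0.0, -1.8]
opening: 0.0113
gripper_force: 30.0
```

{"api": "apply_moves", "payload": {"targets": [{"travel":[0,0,0.5],"roll":0,"jaw":4},{"travel":[0,0,0.5],"roll":0,"jaw":4},{"travel":[0,0,0.5],"roll":0,"jaw":4},{"travel":[0,0,0.5],"roll":0,"jaw":4},{"travel":[0,0,0],"roll":0,"jaw":4}]}}

```text
clock: 21.85
tool_pos: [0.5946, 0.2072, 0.2175]
orientation: [180.0, -0.0, -74.6]
force: [0.4, 0.8, -2.0]
opening: 0.0114
gripper_force: 30.0
```

{"api": "apply_moves", "payload": {"targets": [{"travel":[0,0,0.5],"roll":0,"jaw":4},{"travel":[0,0,0.5],"roll":0,"jaw":4},{"travel":[0,0,0.5],"roll":0,"jaw":4},{"travel":[0,0,0.5],"roll":0,"jaw":4},{"travel":[0,0,0],"roll":0,"jaw":4}]}}

```text
clock: 22.35
tool_pos: [0.5945, 0.2072, 0.2155]
orientation: [180.0, -0.0, -74.6]
force: [0.9, -0.3, -2.2]
opening: 0.0112
gripper_force: 30.0
```

{"api": "apply_moves", "payload": {"targets": [{"travel":[0,0,0.5],"roll":0,"jaw":4},{"travel":[0,0,0.5],"roll":0,"jaw":4},{"travel":[0,0,0.5],"roll":0,"jaw":4},{"travel":[0,0,0.5],"roll":0,"jaw":4},{"travel":[0,0,0],"roll":0,"jaw":4}]}}

```text
clock: 22.85
tool_pos: [0.5945, 0.2072, 0.2134]
orientation: [180.0, 0.0, -74.6]
force: [0.2, -0.5, -2.9]
opening: 0.0114
gripper_force: 30.0
```

{"api": "apply_moves", "payload": {"targets": [{"travel":[0,0,0.5],"roll":0,"jaw":4},{"travel":[0,0,0.5],"roll":0,"jaw":4},{"travel":[0,0,0.5],"roll":0,"jaw":4},{"travel":[0,0,0.5],"roll":0,"jaw":4},{"travel":[0,0,0],"roll":0,"jaw":4}]}}

```text
clock: 23.35
tool_pos: [0.5945, 0.2072, 0.2115]
orientation: [180.0, -0.0, -74.6]
force: [-0.9, -0.3, -1.8]
opening: 0.0115
gripper_force: 30.0
```

{"api": "apply_moves", "payload": {"targets": [{"travel":[0,0,0.5],"roll":0,"jaw":4},{"travel":[0,0,0.5],"roll":0,"jaw":4},{"travel":[0,0,0.5],"roll":0,"jaw":4},{"travel":[0,0,0.5],"roll":0,"jaw":4},{"travel":[0,0,0],"roll":0,"jaw":4}]}}

```text
clock: 23.85
tool_pos: [0.5946, 0.2072, 0.2094]
orientation: [180.0, -0.0, -74.6]
force: [-0.1, -0.1, -1.8]
opening: 0.0113
gripper_force: 30.0
```

{"api": "apply_moves", "payload": {"targets": [{"travel":[0,0,0.5],"roll":0,"jaw":4},{"travel":[0,0,0.5],"roll":0,"jaw":4},{"travel":[0,0,0.5],"roll":0,"jaw":4},{"travel":[0,0,0.5],"roll":0,"jaw":4},{"travel":[0,0,0],"roll":0,"jaw":4}]}}

```text
clock: 24.35
tool_pos: [0.5945, 0.2072, 0.2075]
orientation: [180.0, -0.0, -74.6]
force: [-0.0, 0.0, -1.4]
opening: 0.0115
gripper_force: 30.0
```

{"api": "apply_moves", "payload": {"targets": [{"travel":[0,0,0.5],"roll":0,"jaw":4},{"travel":[0,0,0.5],"roll":0,"jaw":4},{"travel":[0,0,0.5],"roll":0,"jaw":4},{"travel":[0,0,0.5],"roll":0,"jaw":4},{"travel":[0,0,0],"roll":0,"jaw":4}]}}

```text
clock: 24.85
tool_pos: [0.5945, 0.2072, 0.2054]
orientation: [180.0, 0.0, -74.6]
force: [-0.7, 0.2, -2.3]
opening: 0.0112
gripper_force: 30.0
```

{"api": "apply_moves", "payload": {"targets": [{"travel":[0,0,0.5],"roll":0,"jaw":4},{"travel":[0,0,0.5],"roll":0,"jaw":4},{"travel":[0,0,0.5],"roll":0,"jaw":4},{"travel":[0,0,0.5],"roll":0,"jaw":4},{"travel":[0,0,0],"roll":0,"jaw":4}]}}

```text
clock: 25.35
tool_pos: [0.5946, 0.2072, 0.2035]
orientation: [180.0, 0.0, -74.6]
force: [0.5, -1.1, -1.4]
opening: 0.0112
gripper_force: 30.0
```

{"api": "apply_moves", "payload": {"targets": [{"travel":[0,0,0.5],"roll":0,"jaw":4},{"travel":[0,0,0.5],"roll":0,"jaw":4},{"travel":[0,0,0.5],"roll":0,"jaw":4},{"travel":[0,0,0.5],"roll":0,"jaw":4},{"travel":[0,0,0],"roll":0,"jaw":4}]}}

```text
clock: 25.85
tool_pos: [0.5945, 0.2072, 0.2015]
orientation: [180.0, 0.0, -74.6]
force: [0.3, 0.3, -2.0]
opening: 0.0112
gripper_force: 30.0
```

{"api": "apply_moves", "payload": {"targets": [{"travel":[0,0,0.5],"roll":0,"jaw":4},{"travel":[0,0,0.5],"roll":0,"jaw":4},{"travel":[0,0,0.5],"roll":0,"jaw":4},{"travel":[0,0,0.5],"roll":0,"jaw":4},{"travel":[0,0,0],"roll":0,"jaw":4}]}}

```text
clock: 26.35
tool_pos: [0.5946, 0.2072, 0.1995]
orientation: [180.0, 0.0, -74.6]
force: [0.9, -0.0, -1.7]
opening: 0.0114
gripper_force: 30.0
```

{"api": "apply_moves", "payload": {"targets": [{"travel":[0,0,0.5],"roll":0,"jaw":4},{"travel":[0,0,0.5],"roll":0,"jaw":4},{"travel":[0,0,0.5],"roll":0,"jaw":4},{"travel":[0,0,0.5],"roll":0,"jaw":4},{"travel":[0,0,0],"roll":0,"jaw":4}]}}

```text
clock: 26.85
tool_pos: [0.5946, 0.2072, 0.1976]
orientation: [-180.0, -0.0, -74.6]
force: [-0.4, 1.1, -0.0]
opening: 0.0109
gripper_force: 30.0
```

{"api": "apply_moves", "payload": {"targets": [{"travel":[0,0,0.3],"roll":0,"jaw":4},{"travel":[0,0,0],"roll":0,"jaw":4},{"travel":[0,0,0],"roll":0,"jaw":4}]}}

```text
clock: 27.15
tool_pos: [0.5946, 0.2072, 0.1974]
orientation: [-180.0, 0.0, -74.6]
force: [-0.1, -0.2, 0.3]
opening: 0.0108
gripper_force: 30.0
```

{"api": "apply_moves", "payload": {"targets": [{"travel":[0,0,0.4],"roll":0,"jaw":4},{"travel":[0,0,0],"roll":0,"jaw":4},{"travel":[0,0,0],"roll":0,"jaw":4}]}}

```text
clock: 27.45
tool_pos: [0.5947, 0.2072, 0.1972]
orientation: [-180.0, 0.0, -74.6]
force: [0.3, -0.1, 1.9]
opening: 0.011
gripper_force: 30.0
```

{"api": "apply_moves", "payload": {"targets": [{"travel":[0,0,0.4],"roll":0,"jaw":4},{"travel":[0,0,0],"roll":0,"jaw":4},{"travel":[0,0,0],"roll":0,"jaw":4}]}}

```text
clock: 27.75
tool_pos: [0.5948, 0.2073, 0.197]
orientation: [-180.0, 0.0, -74.5]
force: [-1.0, 0.2, 5.0]
opening: 0.0114
gripper_force: 30.0
```

The vertical force rises steadily from −1.8 to +5 N with no side force, so the point is on the bottom. I'll let go and rise.

{"api": "apply_moves", "payload": {"targets": [{"travel":[0,0,-0.6],"roll":0,"jaw":16},{"travel":[0,0,0],"roll":0,"jaw":25},{"travel":[0,0,0],"roll":0,"jaw":40},{"travel":[0,0,0],"roll":0,"jaw":50},{"travel":[0,0,0],"roll":0,"jaw":50},{"travel":[0,0,-10],"roll":0,"jaw":50},{"travel":[0,0,-25],"roll":0,"jaw":50},{"travel":[0,0,-35],"roll":0,"jaw":50},{"travel":[0,0,-35],"roll":0,"jaw":50},{"travel":[0,0,0],"roll":0,"jaw":50}]}}

```text
clock: 28.75
tool_pos: [0.5968, 0.2079, 0.3089]
orientation: [-179.4, 0.1, -74.5]
force: [0.2, 0.9, 0.7]
opening: 0.05
gripper_force: 0.0
```

```bash
python3 - <<'E'
from h import *
o=ctrl.get_obs();print(o['tool_pos'],o['force'])
big=[]
for n,h in(('scene',.15),('side',.15),('wrist',.15)):
    im,C,_=shot(n,n+'6');q=proj(C,[.594,.207,h])[0];x,y=np.clip((q-[50,60]).astype(int),0,None)
    print(n,x,y,proj(C,[[.594,.207,.2115],[.594,.207,.117]]))
    big.append(cv2.resize(im[y:y+120,x:x+100],(266,320),interpolation=cv2.INTER_CUBIC))
cv2.imwrite('pics/c6.png',np.hstack(big))
E
```

```text
[0.59677268 0.20786131 0.30889489] [0.19846935 0.92607498 0.73501987]
scene 343 122 [[395.07641247 165.33968943]
 [392.75356477 191.98565817]]
side 215 183 [[262.4901419  228.68564876]
 [266.57037897 251.01262454]]
wrist 270 134 [[321.0440324  215.2762834 ]
 [320.3790576  186.01664027]]
```

View pics/c6.png

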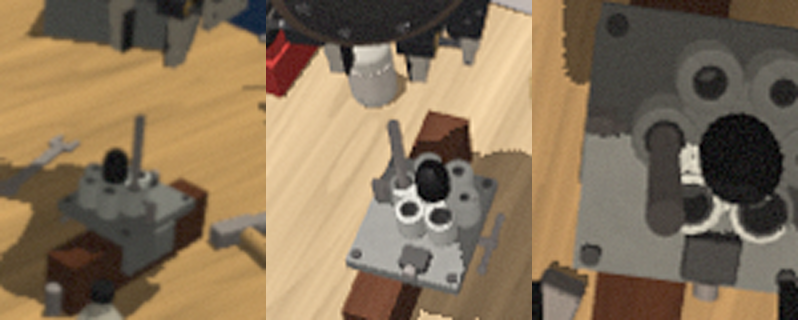

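All three views show the drill standing upright in bush 4 at the pointer. Its top, at scene (395,166), is where the felt depth predicts, and the gripper is clear.

```bash
python3 -c "
from plant import ctrl;print(ctrl.close_job())"
```

```text
the job is handed in; nothing more can be done
None
```

The fourth bush is clicked in at the pointer, and the 12 mm drill is standing through it with its point resting on the bottom of the hole (about 32 mm above the bench, touched with about 5 N); the job was handed in at about 29 s.

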